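# Set up a plate on parallels under the drill guide

### The arm

A 6-joint arm with a two-finger parallel gripper is mounted at the origin on the work surface. World frame = base frame: x ahead of the robot, y to its left, z up, the work surface at z = 0. Lengths are in mm, angles in rad, forces in N, time in s.
With the tool pointing down it reaches from about 275 to 725 mm from the base axis. Payload 5.6 kg.
Tool frame: the origin (TCP) lies on the centre line of the jaws, within the pads' length; the fingertips stand ahead of it and the grasp point (between the pads) lies 5 mm behind it (robot.tcp_to_tips is the z of the fingertips in the tool frame, in mm); z points along the fingers, y is the line along which they close (so a half turn about z gives the same grasp; the last joint's range is limited). The gripper opens to 85 mm and grips with 20 to 120 N. Pads are 22 mm wide; open, the fingers measure 114 mm over their backs; the gripper's body (76 mm by 85 mm) begins 54 mm behind the grasp point. The pads swing forward as they close: fully open they stand 13 mm farther back than shut.
Start: joints at [-0.945, 0.255, 0.108, 0, -1.424, -0.285], TCP at [183.852, -518.355, 245.283] pointing down, gripper open.
Joint ranges: [-2.95, 2.95], [-1.21, 1.97], [-1.09, 1.5], [-2.87, 1.71], [-2.94, -0.07], [-3.05, 3.05]. Speed limits (rad/s): [2.57, 2.57, 3.14, 3.14, 3.14, 3.14].

### API

Orientations are given as a unit quaternion [x, y, z, w].
In Python, from workcell import robot gives the robot as it stands.
- The arm moves only by the tool jog_arm, never from a script. Its argument "plan" is a list that holds one entry, the list of rows, each a list of 7 numbers: the shift along the world's x, y, z in mm, then the turn, a rotation vector about the world's x, y, z in degrees, then the finger opening in mm, from 0 to 85.4. In form: [[[tx, ty, tz, wx, wy, wz, claw], ...]]. A call has 1 to 8 rows; each row is the pose to reach, as a shift and turn from the pose commanded when the call began; what a row does not reach only later rows make up. A row lasts 1/8 s, in which the tool goes at most 62.5 mm and 10.7 degrees, less where a joint would pass 70% of its speed; a pose out of reach is approached as far as the arm can. A call with a gripper value outside its range is refused whole. The fingers move at their own pace and stop on an object; "grip_force" is the grip in N (left out, the last holds). Time passes only in rows, so rows that repeat a pose let the fingers close. It gives the time, the measured TCP pose, the force, the opening and the grip force at its end, in the units of the state.
- robot.get_obs(): the state, without advancing time (a new reading comes with each control period).
- robot.capture(name): name is "scene" or "top" or "wrist"; returns (picture, depth): 480x640x3 uint8, red, green, blue; 480x640 float32, mm along the optical axis (not along the pixel's ray), 0 where there is no reading.
- robot.calibration(name): a dict with "camera_matrix" (3x3 intrinsics, pixels), "extrinsics" (4x4, takes a point from world to camera coordinates). Camera axes: x right, y down, z forward; pixel columns grow to the right and rows downward; lengths in mm; the calibration is good to about 2 mm. A picture is of the moment at which its call begins: read the wrist's pose just before it. calibration takes no time and is no camera call; for the wrist camera it gives the pose at the moment of the call.
- robot.finish_job(): hands the job in; it is judged then, once.
The state is a dict: "time_s": time; "q": joint angles; "joint_velocities": joint speeds; "joint_efforts": joint torques, N m; "ee_pos": TCP position; "tool_rot": TCP orientation; "ft_force": force on the tool from outside, world axes, zero at the start; "moment": the same for the moment, N m; "finger_gap": opening from 0.0 (shut) to 1.0 (fully open); "gripper_force": force on a finger pad.
Only numpy, scipy, OpenCV 4.12 (cv2) and the standard library are available. Lean on these libraries where they do the work, as an engineer would, in place of code of your own. Each camera call takes 0.05 s, during which the arm holds its last target. There are 200 camera calls.

### The job

Get the dark iron drill table ready for drilling the aluminium plate. Stand the yellow-ended parallel in the white outline to the left of the table's centre hole and the blue-ended one in the white outline to the right of it (left and right as the robot looks out over the bench), lay the plate crosswise on top of both, square to them, with its black cross centred over the hole, and stand the copper drill guide upright on the plate, centred on the cross. Leave the hammer, punch tin and chuck key where they are.

Things in the scene. Friction and masses are not known exactly. Their poses are not given: they have to be found in the camera images.
- parallel_yellow: Loose ground-steel parallel bar with its two ends painted yellow, 100 long (its x) x 14 wide (its y) x 25 mm high, about 0.27 kg, standing on its narrow edge on the mat at the start, at any yaw. Origin: centre of its underside; the two ends are alike.
- parallel_blue: Loose ground-steel parallel bar with its two ends painted blue, 100 long (its x) x 14 wide (its y) x 25 mm high, about 0.27 kg, standing on its narrow edge on the mat at the start, at any yaw. Origin: centre of its underside; the two ends are alike.
- plate: Loose aluminium work plate, 110 long (its x) x 50 wide (its y) x 16 mm thick, about 0.24 kg, with a black cross marked at the middle of its top face; lies flat on the mat at the start. Origin: centre of its underside, straight below the cross; the two ends are alike.
- guide: Loose copper-coloured round drill guide, 34 mm diameter and 34 mm high on a foot flange of 40 mm diameter and 6 mm height, about 0.2 kg, with a steel-rimmed black bore on top; stands upright on the mat at the start. Origin: centre of its underside, z up.
- drill_table: Fixed dark iron drill table, 200 (its x) x 180 (its y) x 20 mm high, flat level top. Origin: centre of its underside, below the black centre hole (30 mm disc, only a mark). Its x points away from the robot, its y to the robot's left, each within 0.35 rad. Two white outlines on top, each 112 mm (along table x) x 24 mm, centred at x = 0, y = +36 mm (left) and -36 mm (right).
- mat: Fixed black rubber mat, 260 x 260 x 3 mm, on which the four loose parts lie at the start in two rows of two, about 130 mm apart, in shuffled places. Origin: centre of its underside.
- hammer: Bystander: loose red steel hammer, 270 mm long, lying beyond the work. Origin: on its underside below the middle of its length; its x runs from handle to head.
- punch_tin: Bystander: loose brass punch set tin, 67 x 112 x 26 mm high, beyond the work. Origin: centre of its underside.
- chuck_key: Bystander: loose chrome T-handled chuck key, about 90 mm long, 86 mm over the handle, 16 mm high, beyond the work. Origin: middle of its underside, x along the shaft.
Things that resemble listed ones, but are neither listed nor needed, are in the scene too. What is shaped like the parallel_blue but pink is not meant. What is shaped like the parallel_yellow but turquoise is not meant.

How it is judged (in metres and radians):
At the end, for the whole second after the job is handed in: Yellow parallel in the left, blue in the right outline (14 mm along, 12 mm across, 0.2 rad); plate level and crosswise on both (14 mm, 0.2 rad); guide upright on its cross (10 mm); heights within 4 mm; all at rest; hammer, tin and key moved under 30 mm (x of parallel_yellow in the frame of drill_table between -0.014 and 0.014 m and y of parallel_yellow in the frame of drill_table between 0.024 and 0.048 m and z of parallel_yellow in the frame of drill_table between 0.016 and 0.024 m and angle between the x axis of each of parallel_yellow, parallel_blue and the x axis of drill_table, either way round below 0.2 rad and angle between each of parallel_yellow, parallel_blue, guide's own z axis and vertical below 0.1 rad and x of parallel_blue in the frame of drill_table between -0.014 and 0.014 m and y of parallel_blue in the frame of drill_table between -0.048 and -0.024 m and z of parallel_blue in the frame of drill_table between 0.016 and 0.024 m and horizontal distance between plate and drill_table below 0.014 m and angle between the x axis of plate and the y axis of drill_table, either way round below 0.2 rad and angle between plate's own z axis and vertical below 0.08 rad and z of plate in the frame of drill_table between 0.041 and 0.049 m and horizontal distance between guide and plate below 0.01 m and z of guide in the frame of plate between 0.012 and 0.02 m and linear speed of each of parallel_yellow, parallel_blue, plate, guide below 0.02 m/s and angular speed of each of parallel_yellow, parallel_blue, plate, guide below 0.2 rad/s and distance of each of hammer, punch_tin, chuck_key from where it was at the start of the episode below 0.03 m); the robot touches nothing.
It fails at once if the hammer knocked away (distance of hammer from where it was at the start of the episode above 0.03 m).
It fails at once if the punch tin knocked away (distance of punch_tin from where it was at the start of the episode above 0.03 m).
It fails at once if the chuck key knocked away (distance of chuck_key from where it was at the start of the episode above 0.03 m).
It also fails if it takes over 109 s, if anything falls off the work surface, if the arm or the gripper's body presses on something with over 40 N, if the wrist force passes 120 N, or if a joint passes its speed limit or range.

## Working session

There is one attempt and no reset: what is moved stays moved. The work goes in short steps, Python scripts to look and compute and a tool call to move; the robot and the scene stay as the last step left them, time stands still between calls to the robot, and variables do not carry over. Pictures are saved under pics/ and viewed, at most 14 in all, crops included, and the job is handed in when it is done.

Besides the shell and the picture viewer there is one more tool, called after "Emit:" in YAML: its name, and indented under it one key for each argument. jog_arm: Moves the arm, as the interface text tells. Its arguments: {"type":"object","properties":{"plan":{"type":"array","items":{"type":"array","items":{"type":"array","items":{"type":"number"}}}},"grip_force":{"type":"number"}},"required":["plan"]}

```bash
ls; mkdir -p pics; python3 - <<'E'
from workcell import robot
import cv2,numpy as np
print(robot.get_obs(), robot.tcp_to_tips)
for n in ["top","scene"]:
    p,d=robot.capture(n); cv2.imwrite(f"pics/{n}0.png",p[:,:,::-1]); np.savez(f"{n}0.npz",p=p,d=d,K=robot.calibration(n)["camera_matrix"],E=robot.calibration(n)["extrinsics"])
    print(n,robot.calibration(n))
E
```

```text
pics
{'time_s': 0.0, 'q': array([-9.45381572e-01,  2.55759890e-01,  1.06968874e-01, -5.06608629e-04,
       -1.42387164e+00, -2.84602038e-01]), 'joint_velocities': array([-6.43312577e-04, -3.19609125e-04,  1.12160967e-06, -1.58035227e-03,
       -3.28894432e-05, -1.57111637e-03]), 'joint_efforts': array([-5.79810376e-05, -3.86628771e+01,  2.37942177e+01,  5.36511675e+00,
       -5.94104538e-03,  5.71236072e-07]), 'ee_pos': array([ 183.7457467 , -517.89300187,  244.36997899]), 'tool_rot': array([-1.69545981e-01,  9.85521804e-01,  9.48325983e-04, -1.85047409e-04]), 'ft_force': array([0.77855071, 0.0151597 , 0.09669362]), 'moment': array([0.00378826, 0.03179001, 0.03307944]), 'gripper_force': 0.0, 'finger_gap': 0.9977214983244742} 14.0
top {'camera_matrix': array([[450.77766261,   0.        , 321.39611393],
       [  0.        , 450.77766261, 244.16510411],
       [  0.        ,   0.        ,   1.        ]]), 'extrinsics': array([[-1.62954000e-02, -9.99503034e-01,  2.69841447e-02,
        -6.86360269e+01],
       [-9.86378208e-01,  1.16516576e-02, -1.64080068e-01,
         5.94709387e+02],
       [ 1.63684116e-01, -2.92903226e-02, -9.86077881e-01,
         8.86266424e+02],
       [ 0.00000000e+00,  0.00000000e+00,  0.00000000e+00,
         1.00000000e+00]])}
scene {'camera_matrix': array([[471.36564311,   0.        , 322.89843155],
       [  0.        , 471.36564311, 237.81275765],
       [  0.        ,   0.        ,   1.        ]]), 'extrinsics': array([[-6.84776542e-01,  7.28741530e-01, -4.10737157e-03,
         4.44770977e+02],
       [ 6.26179604e-01,  5.85500255e-01, -5.14867512e-01,
        -3.29443590e+02],
       [-3.72800471e-01, -3.55141147e-01, -8.57259922e-01,
         1.40842945e+03],
       [ 0.00000000e+00,  0.00000000e+00,  0.00000000e+00,
         1.00000000e+00]])}
```

View pics/top0.png

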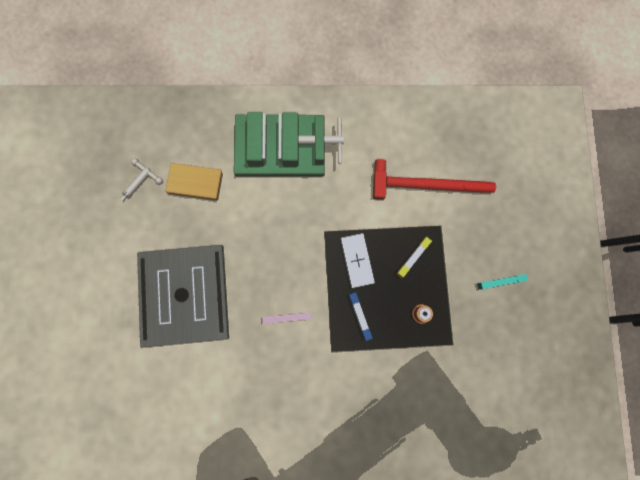

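View pics/scene0.png

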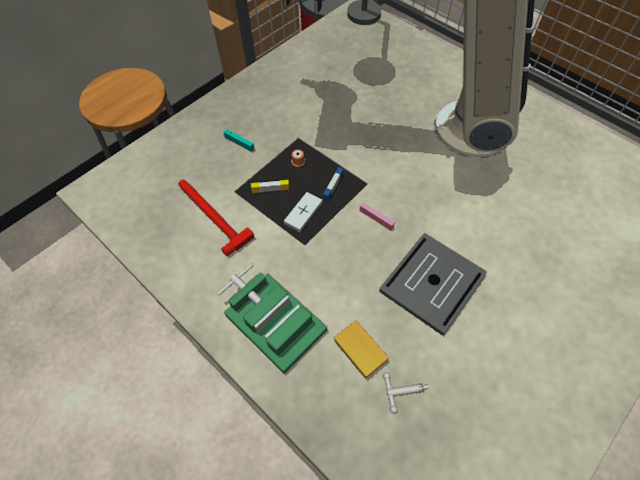

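The top view shows the mat at about (388,288). On it are the plate at (357,260), the yellow parallel at (415,257), the blue parallel at (361,316) and the guide at (422,314). The table hole is at (182,296), with outlines at (163,297) on the left and (199,293) on the right.

Possible mix-ups:
- **Blue parallel:** (361,316) is the choice; pink (286,318) is the decoy.
- **Yellow parallel:** (415,257) is the choice; turquoise (503,282) is the decoy, and the tin (193,181) is also yellowish.
- **Plate:** (357,260) is the only one.
- **Guide:** (422,314) is the only one.

```bash
cat > h.py <<'E'
import cv2,numpy as np
def ray(uv,z,K,E):
    """pixels -> world points on plane z"""
    uv=np.atleast_2d(uv).astype(float); R,t=E[:3,:3],E[:3,3]
    d=np.c_[uv,np.ones(len(uv))]@np.linalg.inv(K).T@R; c=-R.T@t
    return c+d*((z-c[2])/d[:,2])[:,None]
def rect(pts):
    """min-area rectangle of world xy points: centre, long, short, yaw of long (deg)"""
    b=cv2.boxPoints(cv2.minAreaRect(pts[:,:2].astype(np.float32)))
    e1,e2=b[1]-b[0],b[2]-b[1]
    if np.hypot(*e1)<np.hypot(*e2): e1,e2=e2,e1
    return b.mean(0).round(1),np.hypot(*e1).round(1),np.hypot(*e2).round(1),np.degrees(np.arctan2(e1[1],e1[0])).round(1)%180
def blobs(m,amin=15):
    n,l,s,c=cv2.connectedComponentsWithStats(m.astype(np.uint8))
    return [(np.argwhere(l==i)[:,::-1],s[i,4]) for i in range(1,n) if s[i,4]>=amin]
def hgt(uv,d,K,E):
    u=np.round(uv).astype(int); z=d[u[:,1],u[:,0]]
    P=np.c_[uv*z[:,None],z]@np.linalg.inv(K).T
    return (P-E[:3,3])@E[:3,:3]
E
python3 - <<'E'
from h import *
for n in ["top"]:
    f=np.load(n+"0.npz");p,d,K,E=f["p"],f["d"],f["K"],f["E"]
    hsv=cv2.cvtColor(p,cv2.COLOR_RGB2HSV);H,S,V=[hsv[:,:,i].astype(int) for i in range(3)]
    yy,xx=np.mgrid[:480,:640]
    mat=(xx>322)&(xx<455)&(yy>222)&(yy<355)
    br=mat&(V>75)
    for uv,a in blobs(br,40):
        P=hgt(uv,d,K,E); z=np.median(P[:,2]); zz=28 if z>23 else 19
        print("blob",a,uv.mean(0).round(),"z",z.round(1),np.percentile(P[:,2],98).round(1),rect(ray(uv,zz,K,E)))
    for nm,m in dict(blue=mat&(H>100)&(H<125)&(S>120)&(V>60),yel=mat&(H>22)&(H<35)&(S>120)).items():
        bl=[ray(uv.mean(0),28,K,E)[0] for uv,a in blobs(m)]
        print(nm,np.round(bl,1)); 
        if len(bl)==2: print((bl[0]+bl[1])/2, np.degrees(np.arctan2(*(bl[1]-bl[0])[[1,0]])))
    tb=(xx>130)&(xx<235)&(yy>240)&(yy<352)
    for uv,a in blobs(tb&(V>130)&(xx>155)&(xx<210)&(yy>262)&(yy<328),30): print("outl",a,uv.mean(0).round(),np.median(hgt(uv,d,K,E)[:,2]),rect(ray(uv,20,K,E)))
    for uv,a in blobs(tb&(V<45)&(abs(xx-182)<12)&(abs(yy-295)<12),40): print("hole",a,rect(ray(uv,20,K,E)),ray(uv.mean(0),20,K,E))
    uv=np.argwhere(mat&(xx>405)&(xx<440)&(yy>298)&(yy<330))[:,::-1];P=hgt(uv,d,K,E);k=P[:,2]>30
    print("guide",k.sum(),P[k].mean(0),np.percentile(P[k,2],[50,90]),np.ptp(P[k],axis=0))
cv2.imwrite("pics/c1.png",cv2.resize(p[220:360,320:460][:,:,::-1],None,fx=4,fy=4,interpolation=cv2.INTER_CUBIC))
E
```

```text
blob 3269 [395. 288.] z 0.1 4.5 (array([ 505.5, -222.8], dtype=float32), np.float32(285.9), np.float32(278.4), np.float32(89.0))
blob 1282 [357. 260.] z 18.7 22.7 (array([ 564.1, -153.9], dtype=float32), np.float32(112.4), np.float32(52.7), np.float32(11.1))
blob 396 [414. 257.] z 27.4 31.4 (array([ 568.3, -275.2], dtype=float32), np.float32(104.8), np.float32(17.8), np.float32(140.0))
blob 391 [360. 316.] z 27.8 31.5 (array([ 445.1, -156. ], dtype=float32), np.float32(102.1), np.float32(16.6), np.float32(18.5))
blob 303 [422. 313.] z 35.8 40.8 (array([ 448.3, -285.2], dtype=float32), np.float32(42.0), np.float32(39.5), np.float32(87.2))
blue [[ 483.4 -143.3   28. ]
 [ 407.2 -168.7   28. ]]
[ 445.29360951 -156.03335462   28.        ] -161.53803841003605
yel [[ 599.6 -301.3   28. ]
 [ 537.6 -248.7   28. ]]
[ 568.60146124 -275.01183897   28.        ] 139.65037265489272
outl 254 [198. 293.] 19.961416096038725 (array([498.6, 181.1], dtype=float32), np.float32(113.2), np.float32(25.1), np.float32(4.6))
outl 245 [164. 296.] 20.428287456220865 (array([492.5, 252.8], dtype=float32), np.float32(113.7), np.float32(25.0), np.float32(4.6))
hole 123 (array([495.6, 217. ], dtype=float32), np.float32(25.0), np.float32(22.9), np.float32(89.2)) [[495.47075398 216.95279831  20.        ]]
guide 218 [ 447.64829535 -282.8412348    54.22166697] [37.14736977 39.64512318] [ 30.96892305 255.22546955 943.00604378]
```

View pics/c1.png

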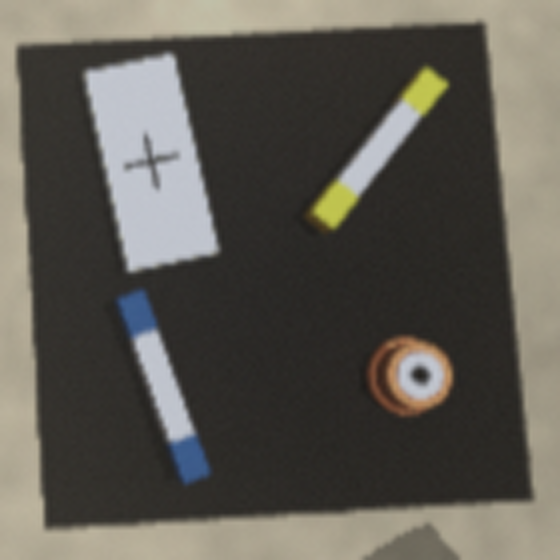

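The crop shows the plate with its cross, the yellow-ended and blue-ended bars and the copper guide, so the choices are confirmed. Blue goes first.

Emit:
jog_arm:
  plan:
    - [[33,45,-17,0,0,0,45],[65,91,-34,0,0,0,45],[98,136,-51,0,0,0,45],[131,181,-68,0,0,0,45],[163,226,-85,0,0,0,45],[196,272,-102,0,0,-1,45],[229,317,-119,0,0,-1,45],[261.3,362.3,-135,0,0,-1,45]]
  grip_force: 50

```text
time_s: 1.1
ee_pos: [445.7, -154.3, 109.6]
tool_rot: [-0.161, 0.987, 0.0, -0.0]
ft_force: [1.0, -0.7, 0.5]
finger_gap: 0.528
gripper_force: 0.0
```

```bash
python3 - <<'E'
from h import *
from workcell import robot
f=np.load("top0.npz");p,d,K,E=f["p"],f["d"],f["K"],f["E"]
hsv=cv2.cvtColor(p,cv2.COLOR_RGB2HSV)[295:335,405:445].astype(int)
m=(hsv[:,:,1]<70)&(hsv[:,:,2]>120)
for uv,a in blobs(m,10): print("rim",a,uv.mean(0)+[405,295],rect(ray(uv+[405,295],37,K,E)))
print("bore",ray([425,313.75],37,K,E))
w,dw=robot.capture("wrist");cv2.imwrite("pics/w1.png",w[:,:,::-1])
o=robot.get_obs();print(o["ee_pos"],o["tool_rot"],robot.calibration("wrist"))
E
```

```text
rim 102 [424.53921569 313.38235294] (array([ 448.1, -288.2], dtype=float32), np.float32(23.2), np.float32(22.5), np.float32(89.1))
bore [[ 447.57181919 -289.16744837   37.        ]]
[ 448.03297449 -150.36230444  107.57064678] [-1.62145793e-01  9.86766276e-01  9.08644950e-04 -4.81720477e-04] {'camera_matrix': array([[425.18760148,   0.        , 327.35612066],
       [  0.        , 425.18760148, 244.79789443],
       [  0.        ,   0.        ,   1.        ]]), 'extrinsics': array([[-3.20191170e-01,  9.47351762e-01,  1.50118139e-03,
         2.85658823e+02],
       [ 8.99848579e-01,  3.03639530e-01,  3.13170196e-01,
        -3.56154828e+02],
       [ 2.96226519e-01,  1.01625167e-01, -9.49695833e-01,
         1.31794900e+02],
       [ 0.00000000e+00,  0.00000000e+00,  0.00000000e+00,
         1.00000000e+00]])}
```

View pics/w1.png

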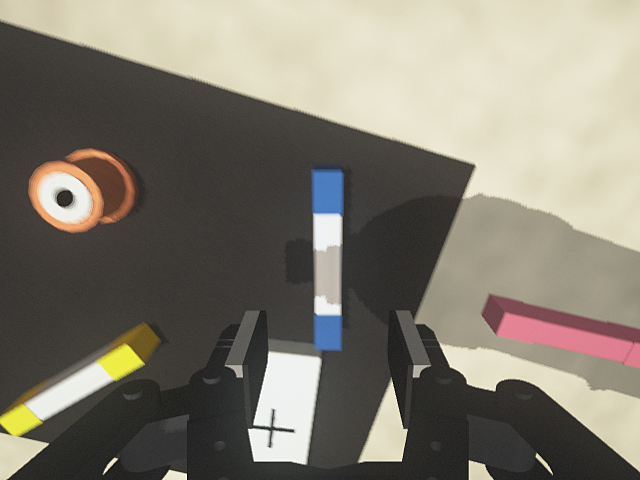

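The wrist view shows the blue bar at (328,258), in line with the jaws. The plate's near edge at (300,348) is clear of the grasp.

Emit:
jog_arm:
  plan:
    - [[0,0,0,0,0,0,45],[0,0,0,0,0,0,45],[0,0,-40,0,0,0,45],[0,0,-75,0,0,0,45],[0,0,-89,0,0,0,45],[0,0,-89,0,0,0,45],[0,0,-89,0,0,0,0],[0,0,-89,0,0,0,0]]

```text
time_s: 2.15
ee_pos: [446.3, -156.2, 22.7]
tool_rot: [-0.161, 0.987, -0.0, 0.001]
ft_force: [-0.7, 0.8, 0.7]
finger_gap: 0.154
gripper_force: 50.9
```

Emit:
jog_arm:
  plan:
    - [[0,0,0,0,0,0,0],[0,0,0,0,0,0,0],[0,0,0,0,0,0,0],[0,0,0,0,0,0,0]]

```text
time_s: 2.65
ee_pos: [446.2, -156.2, 22.7]
tool_rot: [-0.161, 0.987, -0.0, 0.001]
ft_force: [-1.4, -0.2, 6.2]
finger_gap: 0.15
gripper_force: 51.5
```

Emit:
jog_arm:
  plan:
    - [[0,0,35,0,0,0,0],[0,0,70,0,0,0,0],[8,50,75,0,0,-2,0],[17,107,75,0,0,-4,0],[26,165,75,0,0,-7,0],[35,222,75,0,0,-10,0],[44,280,75,0,0,-12,0],[53,337,65,0,0,-14,0]]

```text
time_s: 3.65
ee_pos: [498.4, 183.3, 87.0]
tool_rot: [-0.039, 0.999, 0.001, 0.001]
ft_force: [1.0, 0.1, -2.7]
finger_gap: 0.15
gripper_force: 50.4
```

Emit:
jog_arm:
  plan:
    - [[0,0,0,0,0,0,0],[0,0,0,0,0,0,0],[0,0,0,0,0,0,0],[0,0,-25,0,0,0,0],[0,0,-40,0,0,0,0],[0,0,-40,0,0,0,0],[0,0,-40,0,0,0,0],[0,0,-40,0,0,0,0]]

```text
time_s: 4.65
ee_pos: [498.7, 181.2, 47.1]
tool_rot: [-0.04, 0.999, 0.0, 0.001]
ft_force: [-0.1, 0.3, -2.7]
finger_gap: 0.15
gripper_force: 50.4
```

Emit:
jog_arm:
  plan:
    - [[0,0,-4,0,0,0,0],[0,0,-7,0,0,0,0],[0,0,-8,0,0,0,0],[0,0,-8,0,0,0,0],[0,0,-8,0,0,0,35],[0,0,-8,0,0,0,35],[0,0,-8,0,0,0,35],[0,0,-8,0,0,0,35]]

```text
time_s: 5.65
ee_pos: [498.2, 180.9, 38.2]
tool_rot: [-0.039, 0.999, -0.0, -0.0]
ft_force: [-0.5, -0.4, -0.7]
finger_gap: 0.407
gripper_force: 0.0
```

Emit:
jog_arm:
  plan:
    - [[0,0,20,0,0,0,35],[0,0,50,0,0,0,35],[0,0,80,0,0,0,35],[0,0,80,0,0,0,35]]

```text
time_s: 6.15
ee_pos: [499.7, 181.8, 120.8]
tool_rot: [-0.04, 0.999, 0.001, 0.002]
ft_force: [-0.1, -0.2, -0.9]
finger_gap: 0.41
gripper_force: 0.0
```

Emit:
jog_arm:
  plan:
    - [[9,-57,0,0,0,-6,35],[18,-114,0,0,0,-12,45],[26,-171,0,0,0,-17,45],[35,-228,0,0,0,-23,45],[44,-285,0,0,0,-28,45],[53,-342,0,0,0,-34,45],[62,-399,0,0,0,-40,45],[70.3,-456,0,0,0,-44.7,45]]

```text
time_s: 7.15
ee_pos: [568.2, -276.8, 117.2]
tool_rot: [0.345, 0.939, 0.0, -0.001]
ft_force: [0.6, 0.5, 0.0]
finger_gap: 0.528
gripper_force: 0.0
```

Emit:
jog_arm:
  plan:
    - [[0,0,0,0,0,0,45],[0,0,0,0,0,0,45],[0,0,0,0,0,0,45],[0,0,-40,0,0,0,45],[0,0,-80,0,0,0,45],[0,0,-97,0,0,0,45],[0,0,-97,0,0,0,45],[0,0,-97,0,0,0,45]]

```text
time_s: 8.15
ee_pos: [569.8, -275.3, 23.2]
tool_rot: [0.343, 0.939, -0.0, 0.002]
ft_force: [0.5, 0.0, 0.0]
finger_gap: 0.53
gripper_force: 0.0
```

Emit:
jog_arm:
  plan:
    - [[0,0,0,0,0,0,0],[0,0,0,0,0,0,0],[0,0,0,0,0,0,0],[0,0,0,0,0,0,0],[0,0,0,0,0,0,0],[0,0,0,0,0,0,0]]

```text
time_s: 8.9
ee_pos: [569.3, -275.2, 22.7]
tool_rot: [0.343, 0.939, 0.0, 0.001]
ft_force: [-0.4, 1.2, 5.6]
finger_gap: 0.154
gripper_force: 50.7
```

Emit:
jog_arm:
  plan:
    - [[0,0,40,0,0,0,0],[0,0,80,0,0,0,0],[-8,55,90,0,0,5,0],[-16,110,90,0,0,10,0],[-24,165,90,0,0,15,0],[-32,220,90,0,0,20,0],[-40,275,90,0,0,25,0],[-48,330,90,0,0,30,0]]

```text
time_s: 9.9
ee_pos: [519.2, 56.5, 110.6]
tool_rot: [0.087, 0.996, -0.0, -0.001]
ft_force: [0.9, 0.3, -3.7]
finger_gap: 0.151
gripper_force: 49.6
```

Emit:
jog_arm:
  plan:
    - [[-7,50,0,0,0,4,0],[-14,100,0,0,0,8,0],[-21,150,0,0,0,12,0],[-28,198,0,0,0,14.8,0],[-28,198,0,0,0,14.8,0],[-28,198,0,0,0,14.8,0],[-28,198,-30,0,0,14.8,0],[-28,198,-60,0,0,14.8,0]]

```text
time_s: 10.9
ee_pos: [492.6, 251.6, 50.6]
tool_rot: [-0.039, 0.999, 0.0, 0.0]
ft_force: [0.5, -0.2, -3.7]
finger_gap: 0.153
gripper_force: 49.8
```

Emit:
jog_arm:
  plan:
    - [[0,0,0,0,0,0,0],[0,0,0,0,0,0,0],[0,0,-7,0,0,0,0],[0,0,-13,0,0,0,0],[0,0,-13,0,0,0,0],[0,0,-13,0,0,0,0]]

```text
time_s: 11.65
ee_pos: [492.9, 253.2, 39.6]
tool_rot: [-0.041, 0.999, 0.0, 0.001]
ft_force: [-3.1, 0.0, 4.6]
finger_gap: 0.148
gripper_force: 51.1
```

Emit:
jog_arm:
  plan:
    - [[0,0,0,0,0,0,35],[0,0,0,0,0,0,35],[0,0,0,0,0,0,35],[0,0,20,0,0,0,35],[0,0,50,0,0,0,35],[0,0,80,0,0,0,35],[5,-50,80,0,0,0,35],[10,-100,80,0,0,0,35]]

```text
time_s: 12.65
ee_pos: [502.7, 152.3, 118.7]
tool_rot: [-0.041, 0.999, 0.0, 0.0]
ft_force: [1.2, -0.1, -0.4]
finger_gap: 0.413
gripper_force: 0.0
```

Emit:
jog_arm:
  plan:
    - [[8,-50,0,0,0,1,65],[16,-100,0,0,0,2,65],[24,-150,0,0,0,3,65],[32,-200,0,0,0,4,65],[40,-250,0,0,0,5,65],[50,-300,0,0,0,6,65],[61.5,-307,0,0,0,6.5,65],[61.5,-307,0,0,0,6.5,65]]

```text
time_s: 13.65
ee_pos: [564.3, -154.4, 117.8]
tool_rot: [-0.096, 0.995, 0.0, -0.0]
ft_force: [-0.4, 1.0, 0.0]
finger_gap: 0.765
gripper_force: 0.0
```

```bash
python3 - <<'E'
from h import *
from workcell import robot
p,d=robot.capture("top");c=robot.calibration("top");K,E=c["camera_matrix"],c["extrinsics"]
q,_=robot.capture("wrist")
hsv=cv2.cvtColor(p,cv2.COLOR_RGB2HSV);H,S,V=[hsv[:,:,i].astype(int) for i in range(3)]
yy,xx=np.mgrid[:480,:640]; tb=(xx>130)&(xx<235)&(yy>240)&(yy<352)
c0=np.array([495.5,217]);a=np.radians(4.6);R=np.array([[np.cos(a),np.sin(a)],[-np.sin(a),np.cos(a)]])
for nm,m in dict(blue=tb&(H>100)&(H<125)&(S>120)&(V>60),yel=tb&(H>22)&(H<35)&(S>120)).items():
    bl=[ray(uv.mean(0),45,K,E)[0] for uv,_ in blobs(m)]; print(nm,np.round(bl,1))
    if len(bl)==2: v=bl[0]-bl[1];print("table frame",R@((bl[0]+bl[1])[:2]/2-c0),np.degrees(np.arctan2(v[1],v[0]))%180)
print(robot.get_obs()["ee_pos"])
cv2.imwrite("pics/c2.png",np.hstack([cv2.resize(p[235:355,125:245],(400,400)),cv2.resize(q,(400,300)).copy().repeat(1,0) if 0 else cv2.copyMakeBorder(cv2.resize(q,(400,300)),0,100,0,0,cv2.BORDER_CONSTANT)])[:,:,::-1])
E
```

```text
blue [[537.4 182.8  45. ]
 [458.6 176.7  45. ]]
table frame [ -0.5320482  -37.32545403] 4.41645556792661
yel [[532.2 254.7  45. ]
 [452.6 247.7  45. ]]
table frame [-0.38484439 34.30654832] 5.034960194210768
[ 563.82462281 -153.17266671  118.07363979]
```

View pics/c2.png

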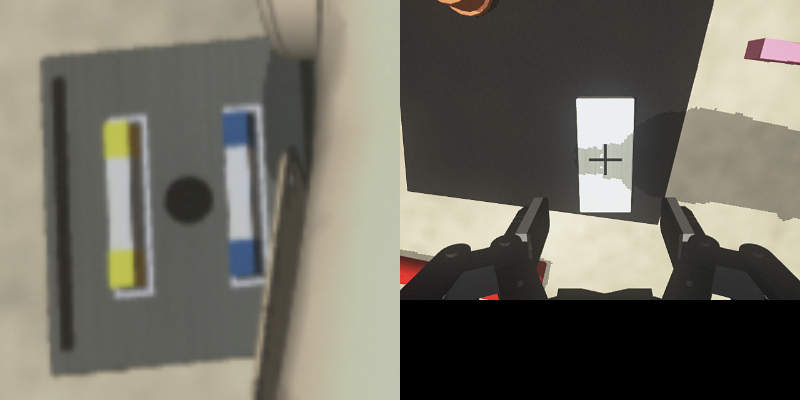

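Both bars stand in their outlines, within 2 mm. The cross sits between the jaws at wrist-crop (605,160). Next is the plate.

Emit:
jog_arm:
  plan:
    - [[0,0,-40,0,0,0,65],[0,0,-80,0,0,0,65],[0,0,-103,0,0,0,65],[0,0,-103,0,0,0,65],[0,0,-103,0,0,0,65],[0,0,-103,0,0,0,0],[0,0,-103,0,0,0,0],[0,0,-103,0,0,0,0]]

```text
time_s: 14.75
ee_pos: [565.1, -153.9, 17.1]
tool_rot: [-0.097, 0.995, -0.0, 0.002]
ft_force: [-0.5, 1.2, 6.4]
finger_gap: 0.57
gripper_force: 54.0
```

Emit:
jog_arm:
  plan:
    - [[0,0,0,0,0,0,0],[0,0,0,0,0,0,0]]

```text
time_s: 15.0
ee_pos: [565.1, -153.9, 17.1]
tool_rot: [-0.097, 0.995, -0.0, 0.002]
ft_force: [-0.3, 2.4, 6.3]
finger_gap: 0.572
gripper_force: 54.0
```

Emit:
jog_arm:
  plan:
    - [[0,0,40,0,0,0,0],[0,0,80,0,0,0,0],[-8,40,100,0,0,9,0],[-16,80,100,0,0,18,0],[-24,120,100,0,0,27,0],[-32,160,100,0,0,36,0],[-40,200,100,0,0,45,0],[-45,240,100,0,0,54,0]]

```text
time_s: 16.0
ee_pos: [518.1, 87.1, 115.5]
tool_rot: [-0.54, 0.841, 0.0, -0.0]
ft_force: [0.8, -0.5, -1.9]
finger_gap: 0.569
gripper_force: 53.0
```

Emit:
jog_arm:
  plan:
    - [[-8,40,0,0,0,9,0],[-15,80,0,0,0,18,0],[-20,120,0,0,0,27,0],[-23.6,130.9,0,0,0,29.5,0],[-23.6,130.9,0,0,0,29.5,0],[-23.6,130.9,-20,0,0,29.5,0],[-23.6,130.9,-45,0,0,29.5,0],[-23.6,130.9,-45,0,0,29.5,0]]

```text
time_s: 17.0
ee_pos: [494.1, 214.7, 68.7]
tool_rot: [0.734, -0.679, -0.001, 0.002]
ft_force: [-0.2, -0.4, -0.5]
finger_gap: 0.567
gripper_force: 52.9
```

Emit:
jog_arm:
  plan:
    - [[0,0,0,0,0,0,0],[0,0,-5,0,0,0,0],[0,0,-10,0,0,0,0],[0,0,-12,0,0,0,0],[0,0,-12,0,0,0,0],[0,0,-12,0,0,0,0]]

```text
time_s: 17.75
ee_pos: [495.3, 216.8, 59.1]
tool_rot: [0.735, -0.678, 0.0, -0.0]
ft_force: [-3.4, -0.7, 4.5]
finger_gap: 0.569
gripper_force: 53.8
```

Emit:
jog_arm:
  plan:
    - [[0,0,0,0,0,0,62],[0,0,0,0,0,0,62],[0,0,0,0,0,0,62],[0,0,20,0,0,0,62],[0,0,50,0,0,0,62],[0,0,80,0,0,0,62],[-5,-50,80,0,0,0,62],[-10,-105,80,0,0,0,62]]

```text
time_s: 18.75
ee_pos: [485.4, 111.3, 138.6]
tool_rot: [0.736, -0.677, 0.0, -0.0]
ft_force: [0.8, -0.5, 1.2]
finger_gap: 0.725
gripper_force: 0.0
```

Emit:
jog_arm:
  plan:
    - [[-5,-57,0,0,0,0,55],[-10,-114,0,0,0,0,55],[-15,-171,0,0,0,0,55],[-20,-228,0,0,0,0,55],[-26,-285,0,0,0,0,55],[-32,-342,0,0,0,0,55],[-37.5,-400,0,0,0,0,55],[-37.5,-400,0,0,0,0,55]]

```text
time_s: 19.75
ee_pos: [446.9, -291.5, 137.8]
tool_rot: [0.733, -0.68, -0.0, 0.0]
ft_force: [0.8, 0.9, -0.6]
finger_gap: 0.646
gripper_force: 0.0
```

```bash
python3 - <<'E'
from h import *
from workcell import robot
p,d=robot.capture("top");c=robot.calibration("top");K,E=c["camera_matrix"],c["extrinsics"]
cw=robot.calibration("wrist");q,_=robot.capture("wrist")
np.savez("w2.npz",p=q,K=cw["camera_matrix"],E=cw["extrinsics"])
hsv=cv2.cvtColor(p,cv2.COLOR_RGB2HSV);V=hsv[:,:,2].astype(int);S=hsv[:,:,1]
yy,xx=np.mgrid[:480,:640]; tb=(xx>140)&(xx<225)&(yy>255)&(yy<330)
for uv,a in blobs(tb&(V>130)&(S<60),200): print(a,np.median(hgt(uv,d,K,E)[:,2]),rect(ray(uv,61,K,E)))
h2=cv2.cvtColor(q,cv2.COLOR_RGB2HSV).astype(int)
Kw,Ew=cw["camera_matrix"],cw["extrinsics"]
for uv,a in blobs((h2[:,:,0]<20)&(h2[:,:,1]>110)&(h2[:,:,2]>50),200): print("cu",a,uv.mean(0),rect(ray(uv,9,Kw,Ew)))
o=robot.get_obs();print(o["ee_pos"])
cv2.imwrite("pics/c3.png",np.hstack([cv2.resize(p[235:355,125:245],(400,400)),cv2.copyMakeBorder(cv2.resize(q,(400,300)),0,100,0,0,cv2.BORDER_CONSTANT)])[:,:,::-1])
E
```

```text
1510 60.43918966325914 (array([492.4, 214.3], dtype=float32), np.float32(110.2), np.float32(108.1), np.float32(94.5))
cu 2343 [323.70678617 240.85744772] (array([ 450. , -282.8], dtype=float32), np.float32(49.3), np.float32(39.3), np.float32(93.0))
[ 447.51135245 -288.58111158  137.93075532]
```

View pics/c3.png

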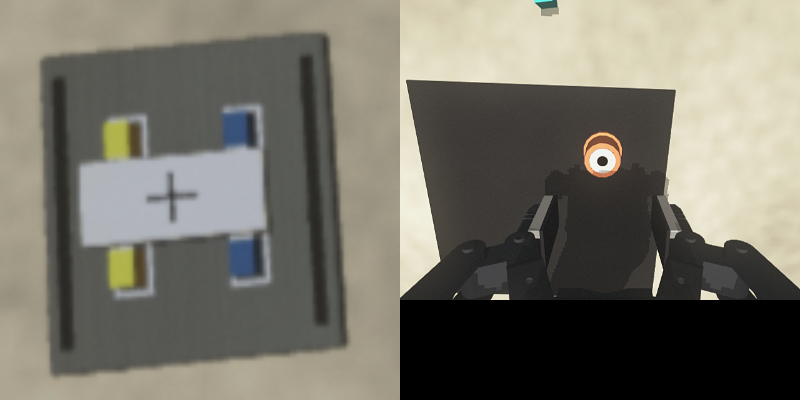

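The plate lies across both bars, with its cross at crop (172,196), which is top-view pixel (176.6,293.8). The guide bore is at wrist pixel (323,258), between the jaws.

```bash
python3 - <<'E'
from h import *
f=np.load("top0.npz");w=np.load("w2.npz")
print("cross",ray([176.6,293.8],61,f["K"],f["E"]),"cross at start",ray([(151/4)+320,(160/4)+220],19,f["K"],f["E"]))
print("corners ctr",ray([(80+264+80+266)/4*.3+125,(163+149+246+234)/4*.3+235],61,f["K"],f["E"]))
print("bore wrist",ray([323.2,257.6],37,w["K"],w["E"]))
E
```

```text
cross [[494.74948312 214.40986299  61.        ]] cross at start [[ 563.58633334 -155.15430806   19.        ]]
corners ctr [[493.55092715 214.06971519  61.        ]]
bore wrist [[ 450.35997547 -286.19821947   37.        ]]
```

Emit:
jog_arm:
  plan:
    - [[0.5,1,0,0,0,0,55],[0.5,1,-50,0,0,0,55],[0.5,1,-95,0,0,0,55],[0.5,1,-112,0,0,0,55],[0.5,1,-112,0,0,0,55],[0.5,1,-112,0,0,0,0],[0.5,1,-112,0,0,0,0],[0.5,1,-112,0,0,0,0]]

```text
time_s: 20.85
ee_pos: [449.6, -287.2, 27.9]
tool_rot: [0.735, -0.678, 0.001, -0.001]
ft_force: [-0.7, 2.8, 7.2]
finger_gap: 0.373
gripper_force: 50.1
```

Emit:
jog_arm:
  plan:
    - [[0,0,0,0,0,0,0],[0,0,0,0,0,0,0],[0,0,0,0,0,0,0]]

```text
time_s: 21.22
ee_pos: [449.6, -287.2, 27.9]
tool_rot: [0.735, -0.678, 0.001, -0.001]
ft_force: [-0.3, 3.6, 6.5]
finger_gap: 0.373
gripper_force: 50.1
```

Emit:
jog_arm:
  plan:
    - [[0,0,45,0,0,0,0],[0,0,95,0,0,0,0],[5,50,110,0,0,0,0],[10,105,110,0,0,0,0],[15,160,110,0,0,0,0],[20,215,110,0,0,0,0],[25,270,110,0,0,0,0],[30,325,110,0,0,0,0]]

```text
time_s: 22.22
ee_pos: [478.1, 39.7, 136.6]
tool_rot: [0.735, -0.678, 0.0, -0.0]
ft_force: [0.9, 0.3, -1.6]
finger_gap: 0.37
gripper_force: 50.2
```

Emit:
jog_arm:
  plan:
    - [[5,55,0,0,0,0,0],[10,110,0,0,0,0,0],[14,150,0,0,0,0,0],[16.8,178.5,0,0,0,0,0],[16.8,178.5,0,0,0,0,0],[16.8,178.5,0,0,0,0,0],[16.8,178.5,-20,0,0,0,0],[16.8,178.5,-40,0,0,0,0]]

```text
time_s: 23.22
ee_pos: [495.2, 215.4, 96.2]
tool_rot: [0.735, -0.678, -0.0, -0.0]
ft_force: [0.3, -0.5, -2.6]
finger_gap: 0.37
gripper_force: 50.2
```

Emit:
jog_arm:
  plan:
    - [[0,0,0,0,0,0,0],[0,0,0,0,0,0,0]]

```text
time_s: 23.48
ee_pos: [495.7, 216.0, 97.3]
tool_rot: [0.735, -0.678, 0.0, -0.001]
ft_force: [-0.3, -0.4, -1.4]
finger_gap: 0.373
gripper_force: 50.2
```

```bash
python3 - <<'E'
from h import *
from workcell import robot
o=robot.get_obs();cw=robot.calibration("wrist");q,_=robot.capture("wrist");t,_=robot.capture("top")
np.savez("w3.npz",p=q,K=cw["camera_matrix"],E=cw["extrinsics"]);print(o["ee_pos"])
cv2.imwrite("pics/w3.png",q[:,:,::-1])
E
```

```text
[495.67586276 215.99084326  97.27783571]
```

View pics/w3.png

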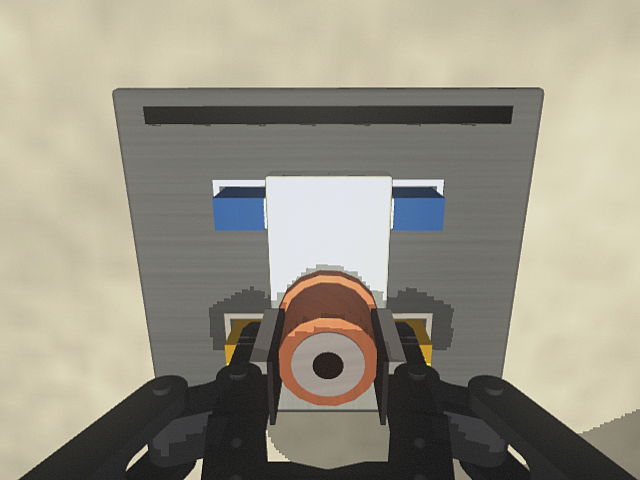

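The guide is held upright over the plate. Its bore is at (328,366); the plate's far edge is at row 177 and its near edge at row 411.

```bash
python3 - <<'E'
from h import *
w=np.load("w3.npz");r=lambda u,z:ray(u,z,w["K"],w["E"])
e=r([[329,177],[329,411]],61);print(e,e.mean(0),"bore",r([328,366],106.4))
E
```

```text
[[500.45591019 162.79330254  61.        ]
 [491.50777223 272.18172026  61.        ]] [495.98184121 217.4875114   61.        ] bore [[496.42442102 217.06084819 106.4       ]]
```

The bore is within 1 mm of the plate centre, and the plate measures 109.8 mm long, as it should. I'm lowering and releasing.

Emit:
jog_arm:
  plan:
    - [[0,0,-4,0,0,0,0],[0,0,-8,0,0,0,0],[0,0,-11,0,0,0,0],[0,0,-12,0,0,0,0],[0,0,-12,0,0,0,0],[0,0,-12,0,0,0,0]]

```text
time_s: 24.32
ee_pos: [495.0, 216.3, 85.9]
tool_rot: [0.735, -0.678, 0.0, -0.0]
ft_force: [-6.0, -0.4, 10.9]
finger_gap: 0.372
gripper_force: 51.6
```

Emit:
jog_arm:
  plan:
    - [[0,0,0,0,0,0,55],[0,0,0,0,0,0,55],[0,0,0,0,0,0,55],[0,0,20,0,0,0,55],[0,0,50,0,0,0,55],[0,0,90,0,0,0,55],[-5,-50,100,0,0,0,55],[-10,-100,100,0,0,0,55]]

```text
time_s: 25.32
ee_pos: [485.6, 115.8, 185.3]
tool_rot: [0.736, -0.677, 0.0, -0.001]
ft_force: [0.9, -1.4, -0.4]
finger_gap: 0.645
gripper_force: 0.0
```

Emit:
jog_arm:
  plan:
    - [[-10,-55,0,0,0,0,55],[-20,-110,0,0,0,0,55],[-30,-165,0,0,0,0,55],[-40,-220,0,0,0,0,55],[-40,-220,0,0,0,0,55],[-40,-220,0,0,0,0,55]]

```text
time_s: 26.08
ee_pos: [445.2, -103.7, 184.2]
tool_rot: [0.735, -0.678, -0.0, -0.0]
ft_force: [-1.3, 0.7, 0.7]
finger_gap: 0.644
gripper_force: 0.0
```

```bash
python3 - <<'E'
from h import *
from workcell import robot
t,d=robot.capture("top");s,_=robot.capture("scene");c=robot.calibration("top");K,E=c["camera_matrix"],c["extrinsics"]
hs=cv2.cvtColor(t,cv2.COLOR_RGB2HSV).astype(int)
m=np.zeros((480,640),bool);m[265:325,160:200]=1
for uv,a in blobs(m&(hs[:,:,0]<18)&(hs[:,:,1]>90),30): print("cu",a,rect(ray(uv,95,K,E)))
cv2.imwrite("pics/f.png",np.hstack([cv2.resize(t[235:355,125:245],(400,400)),cv2.resize(s[215:355,365:505],(400,400))])[:,:,::-1])
E
```

```text
cu 46 (array([505.8, 211. ], dtype=float32), np.float32(36.3), np.float32(8.9), np.float32(93.6))
```

View pics/f.png

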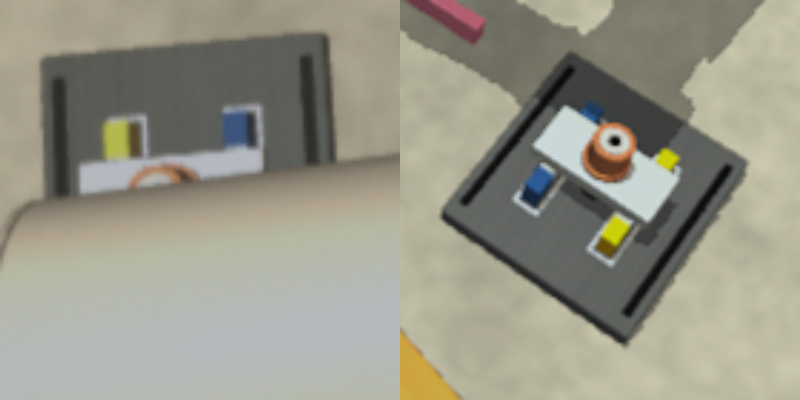

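In the scene view the guide stands upright with its foot at about (608,165). The plate corners average (608,165), so it is centred, and the bars are in their outlines. Handing in.

```bash
python3 -c "
from workcell import robot
print(robot.finish_job())"
```

```text
the job is handed in; nothing more can be done
None
```

The job is handed in at about 26 s: both parallels stand in their outlines, the plate lies crosswise on them over the hole, and the guide stands upright on the cross; I never moved near the hammer, tin or chuck key, though I didn't re-measure them, and no verdict was returned.

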